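# Draw up the far jaw of a panel cramp with a hook

### The job

Dry-fit the two pine strips in the panel cramp: take the wooden-handled draw hook, catch it behind the steel pin of the far sliding jaw, and draw the jaw toward you until both strips are closed up and nipped against the near jaw. Nip them only lightly, with about 10 newtons: a hard pull would squeeze a poor joint shut and hide it. Touch the far jaw and the strips only with the hook; then lay the hook flat on the bench, clear of the cramp, and leave everything else where it is.

Things in the scene. Friction and masses are not known exactly. Their poses are not given: they have to be found in the camera images.
- cramp: green panel cramp screwed to a plywood baseboard 460x180x12 mm, fixed to the bench. Origin: centre of the board's underside on the bench; +x along the steel bar from the near jaw to the far end, +z up. Bearers carry the strips at z = 24. Near jaw (on a screw, does not move in the task): its cork face was left anywhere from x = -166 to -122 and is not measured; top z 46.
- jaw: far jaw, green; slides along the bar, stays where left; friction about 1 N either way, so the nip is the pull on the pin give or take 1 N. Axes as the cramp's. Origin: bench level, under the axis of its upright steel draw pin (12 mm dia, z 38 to 98, 20 mm collar up to z 42). Cork face at x = -22, body to x = 28, 62 wide, top z 47. Wanted nip on strip_b: 7 to 12 N; over 14 N is too hard.
- strip_a: near pine strip, 70 mm wide (its x, along the bar) x 160 (its y) x 20, loose on the bearers, 0 to 48 mm off the near jaw, slides with under 2 N. Origin: centre of its underside, x as the cramp's within a degree or two. Home: flat against the near jaw.
- strip_b: far pine strip, same size and axes, loose on the bearers between strip_a and the far jaw, several mm clear of strip_a and 60 to 115 mm clear of the far jaw. Origin: centre of its underside. Closed up, its centre is 70 mm beyond strip_a's and the far jaw's pin 57 mm beyond its own.
- hook: draw hook lying flat on the bench, about 160 g. Origin: underside of the handle, 15 mm below its axis; +x from handle to hook, +z up. Flat-sided wooden handle 26 wide x 30 high, x -56 to 48, darker pommel x -72 to -52 (30 wide); brass ferrule to x = 66; 7 mm steel rod at z = 15 to the hook. Balances at about x = 10.
- hook_eye (a point): centre of the hook's bend, at x = 195, y = 0, z = 15 of the hook. The bend is a half ring of clear radius 13 mm lying flat (in the hook's xy plane), closed on the far (+x) side and both flanks, open toward the handle: lowered over the pin and pulled along -x, the pin seats when its axis is 7 to 8 mm beyond this point.
- wax_tin: red wax tin, 47 mm across, 28 high, right front of the bench; leave alone
- marking_gauge: wooden marking gauge, 60x190x58 mm, right of the cramp; leave alone
- tape_measure: red tape measure, 63x65x35 mm, right back of the bench; leave alone
- offcut: beech offcut, 30x115x30 mm, right of the cramp; leave alone

How it is judged:
By the outcome, as a careful person would: the job done as asked, in the order asked, and still so for the second after the job is handed in, with the robot touching nothing.
It also fails if it takes over 61 s, if anything falls off the work surface, if the arm or the gripper's body presses on something with over 40 N, if the wrist force passes 120 N, or if a joint passes its speed limit or range.

### The arm

A 7-joint arm with a two-finger parallel gripper is mounted at the origin on a cart in front of the work surface, level with it; the furniture and walls round the work are solid. World frame = base frame: x ahead of the robot, y to its left, z up, the work surface at z = 0. Lengths are in m, angles in rad, forces in N, time in s.
With the tool pointing down it reaches from about 0.425 to 0.925 m from the base axis. Payload 6.8 kg.
Tool frame: the origin (TCP) lies on the front face of the gripper's body, between the roots of the fingers; the fingertips stand 73 mm ahead of it and the grasp point (between the pads) lies 54 mm ahead of it (env.nose_length is the distance from the TCP to the fingertips, in m); z points along the fingers, y is the line along which they close (so a half turn about z gives the same grasp; the last joint's range is limited). The gripper opens to 85 mm and grips with 20 to 120 N. Pads are 22 mm wide; open, the fingers measure 114 mm over their backs; the gripper's body (76 mm by 85 mm) begins 54 mm behind the grasp point. The pads swing forward as they close: fully open they stand 13 mm farther back than shut.
Start: joints at [-1.338, 0.477, 0.022, 1.555, -0.011, 1.109, -0.083], TCP at [0.226, 0.636, 0.304] pointing down, gripper open.
Joint ranges: [-2.96, 2.96], [-0.34, 2.1], [-1.41, 1.46], [0.24, 2.44], [-1.37, 4.51], [0.17, 1.92], [-2.96, 2.96]. Speed limits (rad/s): [2.39, 2.39, 3.14, 3.14, 3.14, 3.14, 3.14].

### API

Orientations are given as a unit quaternion [w, x, y, z].
In Python, from cell import env, kin, camera, calibration, job gives the robot as it stands. The module is installed in compiled form; this text tells all that it offers. Calls block until the motion is done:
- env.reach(position, orientation): joint-space move of the TCP to a pose.
- env.movel(position, velocity=0.15, rot=None, stop_force=None): straight line of the TCP; rot=None keeps the orientation; velocity is the mean speed in m/s. With stop_force (N) it stops when the force on the tool has changed by that much, and returns True; else False.
- env.goto_joints(angles): joint-space move.
- env.grip(opening, f_grip=None): finger opening in m; f_grip is the grip in N (None keeps the last); returns when the fingers have stopped.
- env.dwell(seconds).
- kin.inverse_kinematics(position, orientation): joint angles nearest the present ones, or None.
- env.get_state(): the state.
- camera(name): name is "side" or "top"; returns (picture, depth): 420x560x3 uint8, blue, green, red; 420x560 float32, m along the optical axis (not along the pixel's ray), 0 where there is no reading.
- calibration(name): a dict with "fx", "fy", "cx", "cy" (pixels), "rvec" (rotation vector, rad) and "tvec" (3), from world to camera coordinates, as OpenCV has them. Camera axes: x right, y down, z forward; pixel columns grow to the right and rows downward; lengths in m; the calibration is good to about 2 mm. A picture is of the moment at which its call begins. calibration takes no time and is no camera call.
A pose or a line that the arm cannot do raises env.PlanningError and nothing moves.
- job.job_done(): hands the job in; it is judged then, once.
The state is a dict: "time": time; "qpos": joint angles; "joint_velocities": joint speeds; "joint_torque": joint torques, N m; "tcp_pos": TCP position; "orientation": TCP orientation; "force": force on the tool from outside, world axes, zero at the start; "torque": the same for the moment, N m; "opening": finger opening in m; "gripper_force": force on a finger pad.
Only numpy, scipy, OpenCV 4.12 (cv2) and the standard library are available. Lean on these libraries where they do the work, as an engineer would, in place of code of your own. Each camera call takes 0.05 s, during which the arm holds its last target. There are 200 camera calls.

## Working session

There is one attempt and no reset: what is moved stays moved. The work goes in short steps, each a Python script; the robot and the scene stay as the last script left them, time stands still between calls to the robot, and variables do not carry over. Pictures are saved under pics/ and viewed, at most 10 in all, crops included, and the job is handed in when it is done.

```bash
mkdir -p pics; cat > h.py <<'E'
import numpy as np, cv2
from cell import env, kin, camera, calibration, job
def ray(name,uv):
    c=calibration(name); R=cv2.Rodrigues(np.array(c["rvec"],float))[0]; t=np.array(c["tvec"],float).ravel()
    uv=np.atleast_2d(np.array(uv,float))
    d=np.c_[(uv[:,0]-c["cx"])/c["fx"],(uv[:,1]-c["cy"])/c["fy"],np.ones(len(uv))]@R
    return -R.T@t,d
def onplane(name,uv,z):
    o,d=ray(name,uv); return o+d*((z-o[2])/d[:,2])[:,None]
def cloud(name,dep):
    v,u=np.mgrid[:420,:560]; o,d=ray(name,np.c_[u.ravel(),v.ravel()])
    P=o+d*dep.ravel()[:,None]; P[dep.ravel()==0]=np.nan
    return P.reshape(420,560,3)
E
python3 - <<'E'
from h import *
for n in("top","side"):
    p,d=camera(n); cv2.imwrite(f"pics/{n}0.png",p); np.save(f"{n}0.npy",d)
    c=calibration(n); print(n,c["fx"],ray(n,[[280,210]]))
s=env.get_state();print(s["time"],s["tcp_pos"],s["orientation"],s["force"],s["opening"])
E
```

```text
top 433.7479185899763 (array([ 0.50115967, -0.03494972,  1.01116042]), array([[ 0.12946991, -0.01086993, -0.99153186]]))
side 525.3363808715571 (array([ 0.54890581, -0.95381234,  0.92475127]), array([[ 0.06499559,  0.73428342, -0.67582539]]))
0.1 [0.22545394 0.63579271 0.30300947] [-7.76204859e-05  1.69548345e-01  9.85521524e-01 -8.23499221e-04] [ 0.22020086 -0.00410244 -0.9983413 ] 0.0852642369446229
```

View pics/top0.png

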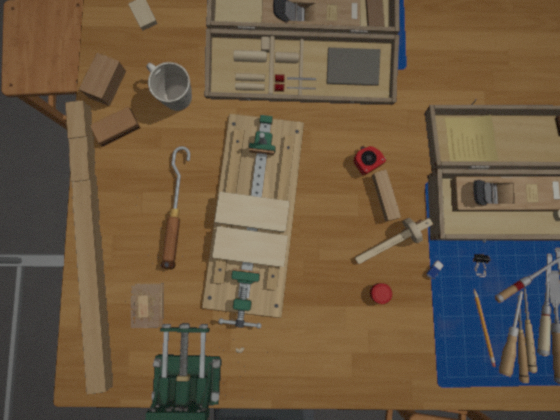

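View pics/side0.png

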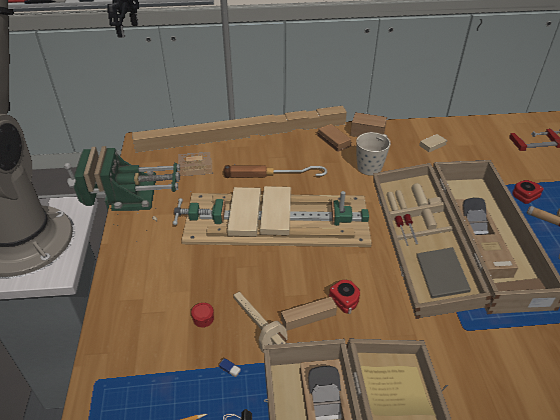

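The top view shows the hook at about (171,265)-(182,150), the cramp from (245,320) to (265,120), the strips at (252,213) and (249,246), and the jaw at (263,140). The side view shows the pin at (342,200). Next I'll measure these.

```bash
python3 - <<'E'
from h import *
p=cv2.imread("pics/top0.png"); d=np.load("top0.npy")
c=cv2.resize(p[105:335,130:310],None,fx=2.6,fy=2.6,interpolation=cv2.INTER_CUBIC)
q=cv2.imread("pics/side0.png")
c2=cv2.resize(q[155:255,165:385],None,fx=1.5,fy=1.5*1,interpolation=cv2.INTER_CUBIC)
out=np.zeros((600,800,3),np.uint8); out[:c.shape[0],:c.shape[1]]=c; out[:150,470:800]=c2[:150,:330]
cv2.imwrite("pics/crop0.png",out)
P=cloud("top",d); hsv=cv2.cvtColor(p,cv2.COLOR_BGR2HSV)
print("bench z",np.nanmedian(P[350:380,260:400,2]))
# strips: z ~44mm
roi=np.zeros((420,560),bool); roi[105:335,195:310]=1
pale=(hsv[...,2]>175)&(hsv[...,1]<110)&(hsv[...,1]>30)
m=(roi&(P[...,2]>.036)&(P[...,2]<.055)&pale).astype(np.uint8); m=cv2.morphologyEx(m,cv2.MORPH_OPEN,np.ones((3,3)))
n,l,s,ce=cv2.connectedComponentsWithStats(m)
for i in range(1,n):
    if s[i,4]>150:
        cn=cv2.findContours((l==i).astype(np.uint8),0,2)[0][0]; print("pale",s[i],cv2.minAreaRect(onplane("top",cn[:,0],.044)[:,:2].astype(np.float32)), np.nanmedian(P[l==i],0))
g=(roi&(hsv[...,0]>50)&(hsv[...,0]<100)&(hsv[...,1]>90)).astype(np.uint8)
n,l,s,ce=cv2.connectedComponentsWithStats(g)
for i in range(1,n):
    if s[i,4]>60:
        cn=cv2.findContours((l==i).astype(np.uint8),0,2)[0][0]; print("green",s[i],cv2.minAreaRect(onplane("top",cn[:,0],.046)[:,:2].astype(np.float32)))
k=roi&(P[...,2]>.07); v,u=np.nonzero(k); print("pin pts",len(u)); 
print(np.c_[u,v,P[k].round(3)][:25])
# hook handle
roi2=np.zeros((420,560),bool); roi2[140:275,155:195]=1
hh=roi2&(P[...,2]>.018)&(P[...,2]<.05); v,u=np.nonzero(hh);print("handle",len(u),u.min(),u.max(),v.min(),v.max(),cv2.minAreaRect(P[hh][:,:2].astype(np.float32)))
for r in range(145,272,5):
    row=P[r,155:195,2]; print(r,[(155+i,round(z*1000)) for i,z in enumerate(row) if z>.007])
E
```

```text
bench z -0.0005403119871347783
green [250 133  24  17 148] ((0.7878421545028687, -0.003403395414352417), (0.05373697355389595, 0.03414122387766838), 82.99007415771484)
green [233 272  26  11 199] ((0.47712796926498413, 0.02964675985276699), (0.05541912093758583, 0.020365966483950615), 84.37617492675781)
green [234 299  16  11 137] ((0.4185256063938141, 0.036282673478126526), (0.03368912264704704, 0.019470172002911568), 82.03878784179688)
pin pts 41
[[ 2.60e+02  1.33e+02  7.90e-01  0.00e+00  9.50e-02]
 [ 2.61e+02  1.33e+02  7.88e-01 -2.00e-03  9.90e-02]
 [ 2.62e+02  1.33e+02  7.89e-01 -4.00e-03  9.70e-02]
 [ 2.63e+02  1.33e+02  7.89e-01 -6.00e-03  9.60e-02]
 [ 2.60e+02  1.34e+02  7.87e-01  0.00e+00  9.50e-02]
 [ 2.61e+02  1.34e+02  7.87e-01 -2.00e-03  9.60e-02]
 [ 2.62e+02  1.34e+02  7.86e-01 -4.00e-03  9.80e-02]
 [ 2.63e+02  1.34e+02  7.87e-01 -6.00e-03  9.60e-02]
 [ 2.64e+02  1.34e+02  7.88e-01 -8.00e-03  9.20e-02]
 [ 2.59e+02  1.35e+02  7.85e-01  3.00e-03  9.50e-02]
 [ 2.60e+02  1.35e+02  7.85e-01  0.00e+00  9.60e-02]
 [ 2.61e+02  1.35e+02  7.85e-01 -2.00e-03  9.60e-02]
 [ 2.62e+02
[... 2445 characters left out ...]
6), (169, 28), (170, 29), (171, 33), (172, 25), (173, 28), (174, 25), (175, 24), (176, 15)]
250 [(164, 30), (165, 30), (166, 31), (167, 27), (168, 28), (169, 31), (170, 30), (171, 27), (172, 30), (173, 25), (174, 28), (175, 18), (176, 10)]
255 [(163, 28), (164, 28), (165, 31), (166, 32), (167, 30), (168, 31), (169, 32), (170, 29), (171, 30), (172, 26), (173, 23), (174, 22), (175, 14)]
260 [(163, 20), (164, 28), (165, 29), (166, 30), (167, 28), (168, 31), (169, 28), (170, 30), (171, 27), (172, 23), (173, 20), (174, 12)]
265 [(161, 26), (162, 30), (163, 27), (164, 28), (165, 30), (166, 29), (167, 29), (168, 28), (169, 31), (170, 31), (171, 29), (172, 28), (173, 23), (174, 22), (175, 9)]
270 []
```

View pics/crop0.png

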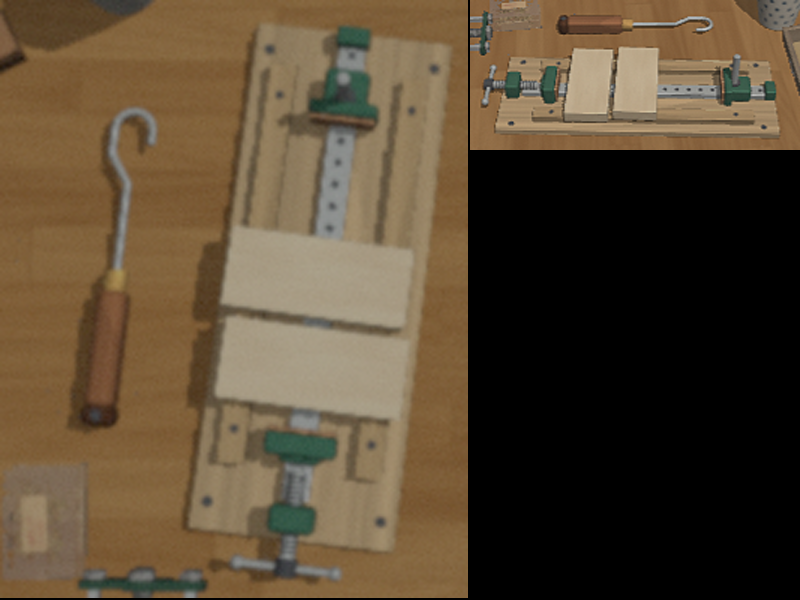

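The crop shows the pin top at full-frame pixel (262,135), the board corners at crop (262,25), (450,45), (392,550) and (190,527), and the hook ring centred near crop (132,132) with its opening toward the handle. In total about 120 mm of travel is needed.

```bash
python3 - <<'E'
from h import *
d=np.load("top0.npy"); P=cloud("top",d)
f=lambda pts:np.array(pts)/2.6+[130,105]-.3
B=onplane("top",f([(262,25),(450,45),(392,550),(190,527)]),.012)[:,:2]; print(B.round(4))
for a,b in((0,3),(1,2)): v=B[a]-B[b]; print(np.degrees(np.arctan2(v[1],v[0])),np.linalg.norm(v))
S=onplane("top",f([(235,228),(412,250),(404,327),(222,303),(222,318),(409,340),(398,416),(215,400)]),.044)[:,:2]; print(S.round(4))
print("near face",onplane("top",f([(300,430)]),.046),"cork far",onplane("top",f([(343,125)]),.047))
print("pin top",onplane("top",[[262,134.5]],.098),"side",onplane("side",[[342.5,191.5]],.098))
k=np.zeros((420,560),bool);k[105:170,230:300]=1
q=P[k&(P[...,2]>.085)]; print("pin cloud",np.median(q,0),q.min(0),q.max(0),len(q))
# hook
H=np.zeros((420,560),bool);H[140:272,158:195]=1
h=P[H&(P[...,2]>.022)&(P[...,2]<.05)]; h=h[h[:,0]<.62]
vx,vy,x0,y0=cv2.fitLine(h[:,:2].astype(np.float32),cv2.DIST_HUBER,0,.001,.001).ravel(); 
if vx<0:vx,vy=-vx,-vy
t=(h[:,:2]-[x0,y0])@[vx,vy]; print("handle yaw",np.degrees(np.arctan2(vy,vx)),"ends",np.array([x0,y0])+t.min()*np.array([vx,vy]),np.array([x0,y0])+t.max()*np.array([vx,vy]))
v,u=np.nonzero(H&(P[...,2]>.009)); uv=np.c_[u,v]; w=onplane("top",uv,.015)[:,:2]; 
r=w[(w[:,0]>np.max(w[:,0])-.032)]
from scipy.optimize import least_squares
s=least_squares(lambda c:np.hypot(*(r-c[:2]).T)-c[2],[r[:,0].max()-.02,r[:,1].mean(),.0165],loss="soft_l1",f_scale=.002); print("eye",s.x)
e=s.x[:2]; rod=w[(w[:,0]>.62)&(w[:,0]<.69)]; l=cv2.fitLine(rod.astype(np.float32),cv2.DIST_HUBER,0,.001,.001).ravel(); print("rod",l)
print("tbar heights",np.nanmax(P[300:330,215:265,2]), "gaugearea", np.nanmax(P[240:300,150:235,2]))
E
```

```text
[[ 0.8608  0.075 ]
 [ 0.8442 -0.098 ]
 [ 0.3905 -0.0496]
 [ 0.4082  0.1257]]
-6.383382638808795 0.4554359873319678
-6.087225744389407 0.4562598790821067
[[ 0.6658  0.0902]
 [ 0.6485 -0.0637]
 [ 0.5815 -0.0574]
 [ 0.6003  0.0995]
 [ 0.5873  0.0991]
 [ 0.5703 -0.0618]
 [ 0.5055 -0.053 ]
 [ 0.5172  0.1029]]
near face [[0.49277917 0.02990472 0.046     ]] cork far [[ 0.75813469 -0.00216752  0.047     ]]
pin top [[ 0.78529714 -0.00404833  0.098     ]] side [[ 0.78481607 -0.00311393  0.098     ]]
pin cloud [ 0.78372908 -0.00391155  0.09564793] [ 0.77909093 -0.00833081  0.08697373] [0.7896531  0.00266244 0.10114758] 30
handle yaw -4.2735324 ends [0.49446277 0.20693702] [0.62005471 0.19755206]
eye [0.75789072 0.18828729 0.01818103]
rod [ 0.9962979  -0.08596812  0.64811575  0.1965772 ]
tbar heights 0.04514139942916073 gaugearea 0.047828865621600825
```

```bash
cat >> h.py <<'E'
def q(psi): return np.array([0,-np.sin(psi/2),np.cos(psi/2),0])
CY=np.radians(-6.2); HY=np.radians(-4.1)
AX=np.array([np.cos(CY),np.sin(CY)]); PIN=np.array([.7845,-.0037])
GX=.020; DZ=.061   # grasp point along hook x; TCP height over hook plane
G0=np.array([.5634,.2023])+GX*np.array([np.cos(HY),np.sin(HY)])
def tcp(eye,z,psi=CY): # TCP for wanted eye xy, hook plane height
    return np.r_[np.array(eye)-(.195-GX)*np.array([np.cos(psi),np.sin(psi)]),z+DZ]
E
python3 - <<'E'
from h import *
for n,p,o in [("pre",np.r_[G0,.18],q(HY)),("pick",np.r_[G0,.076],q(HY)),("above",tcp(PIN,.14),q(CY)),("on",tcp(PIN,.072),q(CY)),("end",tcp(PIN-.135*AX,.072),q(CY))]:
    print(n,p,kin.inverse_kinematics(p,o))
env.grip(.06)
env.reach(np.r_[G0,.18],q(HY)); env.movel(np.r_[G0,.076],.12,stop_force=15)
env.grip(.02,60); s=env.get_state(); print(s["time"],s["tcp_pos"],s["opening"],s["gripper_force"],s["force"])
env.movel(np.r_[G0,.201],.15); 
s=env.get_state(); print(s["time"],s["opening"],s["force"])
env.reach(tcp(PIN,.14),q(CY)); env.dwell(.3)
s=env.get_state(); print(s["time"],s["tcp_pos"],s["opening"],s["force"])
out=[]
for n in("top","side"):
    p,d=camera(n); cv2.imwrite(f"pics/{n}1_raw.png",p); np.save(f"{n}1.npy",d)
a=cv2.imread("pics/top1_raw.png")[70:270,160:330];b=cv2.imread("pics/side1_raw.png")[80:250,180:400]
A=cv2.resize(a,None,fx=2.2,fy=2.2);B=cv2.resize(b,None,fx=1.9,fy=1.9)
o=np.zeros((600,800,3),np.uint8);o[:A.shape[0],:A.shape[1]]=A;o[:B.shape[0],380:380+B.shape[1]]=B
cv2.imwrite("pics/c1.png",o)
E
```

```text
pre [0.58334882 0.20087005 0.18      ] [-0.56226863  0.52414334  0.17370238  1.8135796  -0.11925646  0.81397337
  1.16981962]
pick [0.58334882 0.20087005 0.076     ] [-0.52154345  0.67231235  0.12019056  1.85061824 -0.12778565  0.6260695
  1.17564819]
above [0.61052358 0.01519989 0.201     ] [-0.37666392  0.50163527  0.33395839  1.8241502  -0.21126522  0.8505599
  1.52175604]
on [0.61052358 0.01519989 0.133     ] [-0.30487449  0.58733886  0.23919169  1.85601619 -0.20010606  0.72146785
  1.50910785]
end [0.4763132 0.0297798 0.133    ] [-0.41445423  0.42192538  0.26844284  2.17062055 -0.20208099  0.57182292
  1.4646219 ]
3.975 [0.5839729  0.20120778 0.07698079] 0.024988857588494544 60.51921486854553 [-1.20282074  0.38653468  6.7654562 ]
4.9583 0.02476026413606843 [-0.33098502 -0.38880711 -2.2275026 ]
6.0333 [0.61049856 0.01656391 0.20089439] 0.025116731183525077 [-0.49156163  0.04553332 -1.91152195]
```

View pics/c1.png

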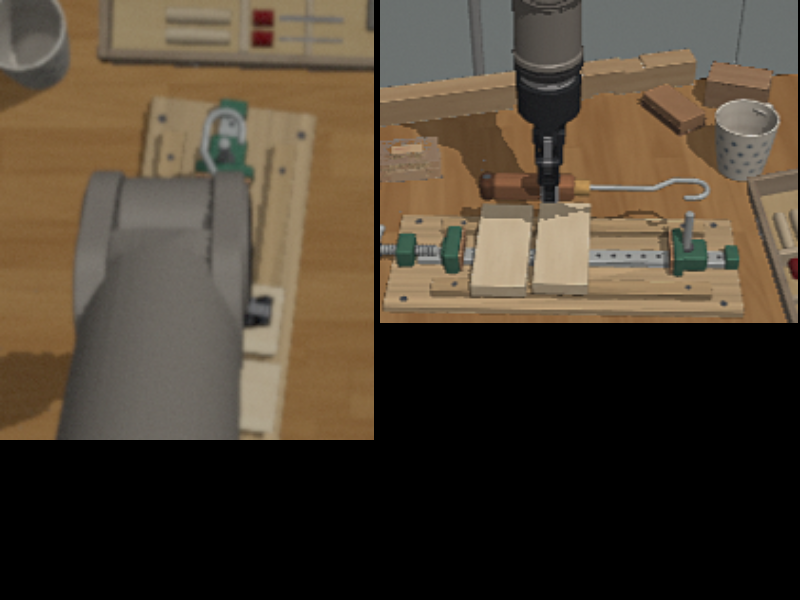

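The hook is held level above the pin. In the top view the ring is around full-frame pixel (261,133), and in the side view around (350,180). I'll measure the ring centre at its height.

```bash
cat >> h.py <<'E'
def ring(d,z,box=(100,155,235,290),tol=.017):
    from scipy.optimize import least_squares
    P=cloud("top",d); k=np.zeros((420,560),bool); k[box[0]:box[1],box[2]:box[3]]=1
    m=k&(abs(P[...,2]-z)<tol); zz=np.median(P[m][:,2])
    v,u=np.nonzero(m); w=onplane("top",np.c_[u,v],z)[:,:2]
    r=w[w[:,0]>w[:,0].max()-.030]
    s=least_squares(lambda c:np.hypot(*(r-c[:2]).T)-.0165,[r[:,0].max()-.02,r[:,1].mean()],loss="soft_l1",f_scale=.002)
    return s.x,zz,len(r)
E
python3 - <<'E'
from h import *
d=np.load("top1.npy"); e,z,n=ring(d,.14); print(e,z,n); e2=ring(d,z)[0]; print(e2)
print("err in cramp axes mm",1e3*(e-PIN)@AX,1e3*(e-PIN)@[-AX[1],AX[0]])
E
```

```text
[ 0.78569592 -0.00456195] 0.1407576902829556 117
[ 0.78543503 -0.004587  ]
err in cramp axes mm 1.2820141879813411 -0.7277534159394623
```

```bash
cat >> h.py <<'E'
def pull(n=6): 
    F=[]
    for _ in range(n): env.dwell(.02); F.append(env.get_state()["force"])
    F=np.array(F); return F[:,:2]@AX, F[:,2].mean()
E
python3 - <<'E'
from h import *
E0=PIN-.0012*AX+.0007*np.array([-AX[1],AX[0]])
b=tcp(E0,.14); print(env.movel(tcp(E0,.072),.08,stop_force=6))
env.dwell(.2); f,fz=pull(); print("base",f.round(2),fz); base=f.mean(); open("base","w").write(str(base))
p=env.get_state()["tcp_pos"]; print(p)
tgt=tcp(E0-.015*AX,.072)
print(env.movel(tgt,.02,stop_force=8)); print((pull()[0]-base).round(2))
tgt=tcp(E0-.080*AX,.072)
print(env.movel(tgt,.04,stop_force=8)); f,fz=pull(); print((f-base).round(2),fz)
s=env.get_state(); print(s["time"],s["tcp_pos"],tgt,s["opening"])
n="side";p,d=camera(n);B=cv2.resize(p[130:260,150:400],None,fx=3,fy=3);cv2.imwrite("pics/s2.png",B)
E
```

```text
False
base [ 0.79  0.21 -0.69  0.06 -0.27  0.23] -1.7891590624100007
[0.60959166 0.01603474 0.13337982]
False
[ 0.08 -0.41 -0.79  0.27  0.36 -0.47]
False
[0.56 0.48 0.15 0.8  0.13 0.62] -2.3863989453114987
10.3083 [0.52987446 0.02465509 0.13293407] [0.52987412 0.02466534 0.133     ] 0.024970206460215645
```

View pics/s2.png

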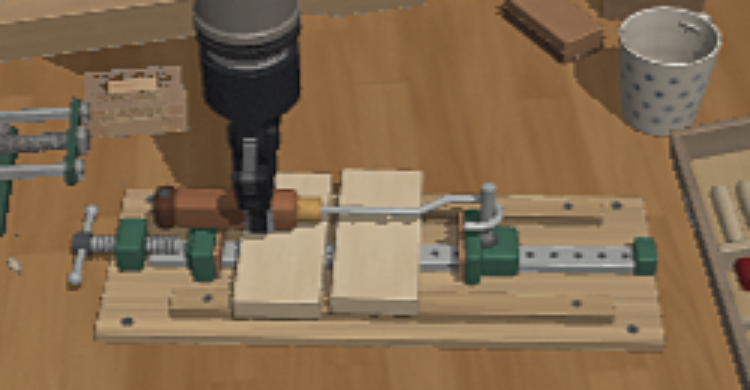

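The hook is caught behind the pin at (488,215), and the jaw is drawn along with strip_b still clear of it. I'll keep pulling.

```bash
python3 - <<'E'
from h import *
base=float(open("base").read()); E0=PIN-.0012*AX+.0007*np.array([-AX[1],AX[0]])
for s,v in((.105,.03),(.112,.015),(.119,.015),(.126,.015),(.133,.015)):
    r=env.movel(tcp(E0-s*AX,.072),v,stop_force=5); f,fz=pull(8); st=env.get_state()
    sn=(tcp(E0,.072)[:2]-st["tcp_pos"][:2])@AX
    print(s,r,sn.round(5),"F",(f.mean()-base).round(2),fz.round(2),round(st["time"],2))
    if r or f.mean()-base>5: break
E
```

```text
0.105 False 0.10507 F 0.25 -1.96 11.47
0.112 False 0.11212 F 0.32 -2.07 12.22
0.119 False 0.1192 F 0.48 -1.72 12.97
0.126 False 0.12614 F 1.34 -2.02 13.72
0.133 False 0.13327 F 0.98 -1.82 14.47
```

```bash
python3 - <<'E'
from h import *
base=float(open("base").read()); E0=PIN-.0012*AX+.0007*np.array([-AX[1],AX[0]])
for s in np.arange(.136,.160,.003):
    r=env.movel(tcp(E0-s*AX,.072),.01,stop_force=4.5); f,fz=pull(8); st=env.get_state()
    sn=(tcp(E0,.072)[:2]-st["tcp_pos"][:2])@AX
    print(s.round(3),r,sn.round(5),"F",(f.mean()-base).round(2),f.std().round(2),round(st["time"],2))
    if r or f.mean()-base>4: break
p,d=camera("side");B=cv2.resize(p[130:260,150:400],None,fx=3,fy=3);cv2.imwrite("pics/s3.png",B)
E
```

```text
0.136 False 0.13604 F 1.53 0.27 15.06
0.139 False 0.13842 F 5.07 0.47 15.64
```

View pics/s3.png

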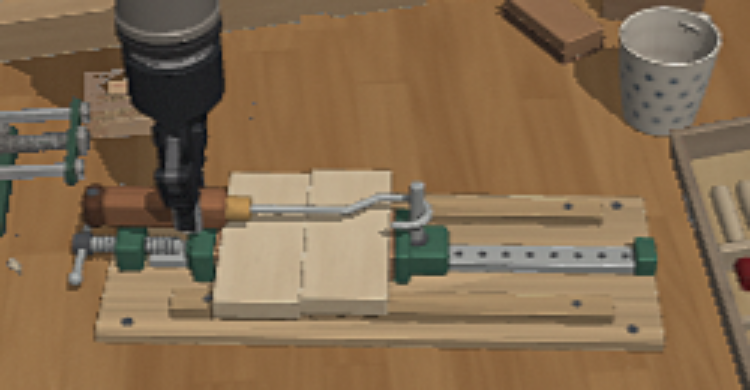

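Strips and jaws are closed up (the gap at (305,240) is shut), with about 5 N of pull. I'll raise it in small steps to about 10 N.

```bash
python3 - <<'E'
from h import *
base=float(open("base").read()); E0=PIN-.0012*AX+.0007*np.array([-AX[1],AX[0]])
s=.139
for i in range(14):
    s+=.0002 if i==0 or F<7.5 else .0001
    env.movel(tcp(E0-s*AX,.072),.005); f,fz=pull(12); F=f.mean()-base; st=env.get_state()
    print(round(s,5),((tcp(E0,.072)[:2]-st["tcp_pos"][:2])@AX).round(5),"F",F.round(2),f.std().round(2),round(st["time"],2))
    if F>9.3: break
E
```

```text
0.1392 0.13848 F 5.49 0.38 16.14
0.1394 0.1385 F 5.98 0.52 16.59
0.1396 0.13852 F 6.36 0.48 17.04
0.1398 0.13859 F 6.6 0.52 17.49
0.14 0.1386 F 7.42 0.35 17.94
0.1402 0.13865 F 7.7 0.6 18.39
0.1403 0.13868 F 7.86 0.57 18.84
0.1404 0.13864 F 8.22 0.48 19.29
0.1405 0.1387 F 8.36 0.62 19.74
0.1406 0.13871 F 8.61 0.45 20.19
0.1407 0.13873 F 9.06 0.58 20.64
0.1408 0.13872 F 9.0 0.58 21.09
0.1409 0.13877 F 9.26 0.68 21.54
0.141 0.13874 F 9.52 0.43 21.99
```

```bash
python3 - <<'E'
from h import *
base=float(open("base").read()); E0=PIN-.0012*AX+.0007*np.array([-AX[1],AX[0]])
env.movel(tcp(E0-.1412*AX,.072),.005); env.dwell(.4); f,_=pull(20); print("nip pull",f.mean()-base)
env.movel(tcp(E0-.1381*AX,.072),.01); env.movel(tcp(E0-.1312*AX,.072),.02); env.dwell(.2); f,_=pull(20); print("free",f.mean()-base)
print(env.movel(tcp(E0-.1312*AX,.16),.1,stop_force=6))
env.reach(np.r_[G0,.201],q(HY))
env.movel(np.r_[G0,.090],.12); print(env.movel(np.r_[G0,.0762],.03,stop_force=4))
print(env.get_state()["tcp_pos"]); env.grip(.06); env.dwell(.2)
env.movel(np.r_[G0,.22],.15); env.reach([.35,.45,.30],q(HY+.6)); s=env.get_state(); print(s["time"],s["tcp_pos"])
for n in("top","side"):
    p,d=camera(n); cv2.imwrite(f"pics/{n}4.png",p); np.save(f"{n}4.npy",d)
a=cv2.imread("pics/top4.png")[105:335,130:310];b=cv2.imread("pics/side4.png")[140:260,160:380]
A=cv2.resize(a,None,fx=2,fy=2);B=cv2.resize(b,None,fx=1.95,fy=1.95)
o=np.zeros((480,800,3),np.uint8);o[:A.shape[0],:A.shape[1]]=A;o[:B.shape[0],365:365+B.shape[1]]=B
cv2.imwrite("pics/c4.png",o)
P=cloud("top",np.load("top4.npy")); k=np.zeros((420,560),bool); k[140:272,155:195]=1; m=k&(P[...,2]>.02); print("handle z",np.percentile(P[m][:,2],[50,98]))
E
```

```text
nip pull 9.976920442743536
free 0.06898490791390757
False
True
[0.58327036 0.20093422 0.07699805]
30.9 [0.351637   0.44857941 0.2995288 ]
handle z [0.02760852 0.03269807]
```

View pics/c4.png

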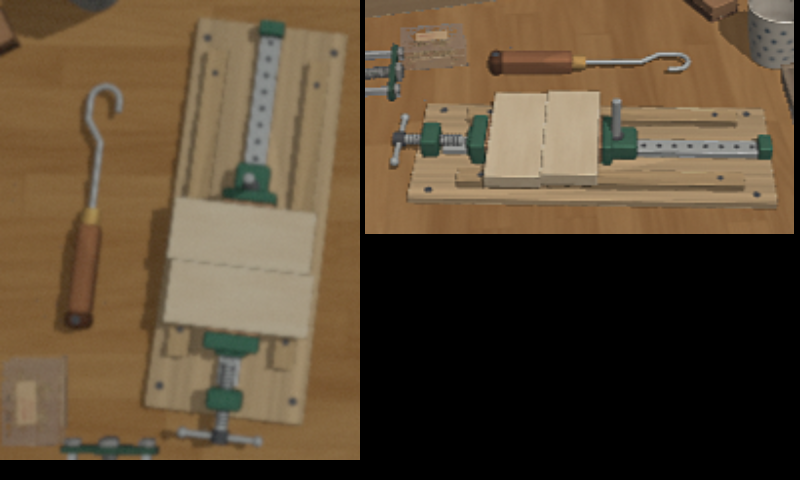

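The strips are closed up between the jaws, with the joint line shut at (240,265) and the jaw against strip_b at (255,200). The hook lies flat on the bench at (90,210), clear of the cramp.

```bash
python3 -c "
from h import *
print(job.job_done())"
```

```text
the job is handed in; nothing more can be done
None
```

The two strips are closed up against the near jaw, nipped with a pull of about 10 N on the pin; the hook lies flat on the bench clear of the cramp, and the job was handed in at about 31 s.

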